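Third hand at the underpinner

ROBOT

A 6-joint arm with a two-finger parallel gripper is mounted at the origin on the work surface. World frame = base frame: x ahead of the robot, y to its left, z up, the work surface at z = 0. Lengths are in m, angles in degrees, forces in N, time in s.
With the tool pointing down it reaches from about 0.275 to 0.75 m from the base axis. Payload 10.2 kg.
Tool frame: the origin (TCP) lies where the fingers leave the gripper's body, on its centre line; the fingertips stand 73 mm ahead of it and the grasp point (between the pads) lies 54 mm ahead of it; z points along the fingers, x is the direction in which the jaws open and shut, and the axes are right-handed (so a half turn about z gives the same grasp; the last joint's range is limited). The gripper opens to 85 mm and grips with 20 to 120 N. Pads are 22 mm wide; open, the fingers measure 114 mm over their backs; the gripper's body (76 mm by 85 mm) begins 54 mm behind the grasp point. The pads swing forward as they close: fully open they stand 13 mm farther back than shut.
Start: joints at [-81.44, 17.928, 85.812, -0, 76.261, -12.8], TCP at [0.191, -0.489, 0.304] pointing down, gripper open.
Joint ranges: [-168.41, 168.41], [-55.51, 124.54], [10.69, 146.95], [-70.63, 250.63], [1, 178], [-165.06, 165.06]. Speed limits (degrees/s): [136.94, 136.94, 172.46, 180, 180, 180].

INTERFACE

Orientations are given as [roll, pitch, yaw] about the fixed x, y, z axes, in that order (R = Rz(yaw) Ry(pitch) Rx(roll)).
In Python, from station import env, grab_frame, calibration gives the robot as it stands. The module is installed in compiled form; this text tells all that it offers.
- The arm moves only by the shell command python3 -m crank 'ROWS' [OPENING] [FORCE]. ROWS is JSON, a list of rows, each an object with "translation": the shift along the tool's x, y, z in m, a list of three; "spin": the turn about the tool's z in rad. A call has 1 to 12 rows; each row shifts and turns the commanded pose from where the row before left it, along the tool's axes as they then stand; what a row does not reach is not made up. A row lasts 1/10 s, in which the tool goes at most 50 mm and 8.59 degrees, less where a joint would pass 70% of its speed; a pose out of reach is approached as far as the arm can. A call is refused whole if a number of a shift passes 0.05 or a number of a turn 0.15, either way. A call with a gripper value outside its range is refused whole. OPENING is the closure, from 0 (fully open) to 1 (shut), set as the call begins (- or left out, the last holds). The fingers move at their own pace and stop on an object; FORCE is the grip in N (left out, the last holds). Time passes only in rows, so rows that do not move let the fingers close. It gives the time, the measured TCP pose, the force and the opening at its end, in the units of the state.
- env.sense(): the state, without advancing time (a new reading comes with each control period).
- grab_frame(name): name is "scene" or "side" or "wrist"; returns the picture (400x640x3 uint8, red, green, blue); there is no depth.
- calibration(name): a dict with "fovy" (degrees; the focal length in pixels is half the picture's height over the tangent of half this angle, whatever the lens; pixels are square), "cx", "cy" (the principal point, pixels), "dist_coeffs" ([k1, k2, p1, p2, k3] as OpenCV has them; the pictures are not rectified), "xyz" and "rotation" of the camera in the world; the wrist camera has in their place "tool_from_camera" (4x4, takes a point from camera to tool coordinates, whose origin is the TCP and whose axes are the tool frame's). Camera axes: x right, y down, z forward; pixel columns grow to the right and rows downward; lengths in m; the calibration is good to about 2 mm. A picture is of the moment at which its call begins: read the wrist's pose just before it. calibration takes no time and is no camera call.
- env.job_done(): hands the job in, once; it reports no verdict.
The state is a dict: "time": time; "joint_pos": joint angles; "dq": joint speeds; "effort": joint torques, N m; "tool_pos": TCP position; "orientation": TCP orientation; "wrist_force": force on the tool from outside, world axes, zero at the start; "wrist_torque": the same for the moment, N m; "width": finger opening in m.
Only numpy, scipy, OpenCV 4.12 (cv2) and the standard library are available. Lean on these libraries where they do the work, as an engineer would, in place of code of your own. Each camera call takes 0.05 s, during which the arm holds its last target. There are 200 camera calls.

TASK

Set the frame-joining machine with the keys on its front console, one at a time: the leftmost as the robot sees it (wake), then the third from the left (two-nail programme), then the rightmost (ready), never the second. Then lay the loose gilt moulding face up and flat on the machine's bed with its long outer edge snug against the free right-hand fence and its mitre closed on the mitre of the moulding clamped on the left, leaving the bottle, dish, nail box and brush alone. Finish while holding it there for a colleague to nail: keep hold of it, flat and snug, and keep pushing along its length into the corner with a light, steady force of about 10 N, without letting go.

Things in the scene. Friction and masses are not known exactly. Their poses are not given: they have to be found in the camera images.
- machine: Grey bench underpinner (V-nailer for frame corners), fixed; placed anew each time, turned up to 0.22 rad. Origin on the bench under it, z up, x away from the robot at no turn. Level steel bed 100 mm over the bench, x = -80 to 150, y = -190 to 190 mm. Console with the keys in front of the bed: x = -150 to -80, y = -100 to 100 mm, top 70 mm over the bench.
- apex (a point): Point on the bed where the faces of the two fences meet at a right angle (machine x = 100, y = 0 mm), axes as the machine. The right fence's face runs from here towards (-1,-1), the left one's towards (-1,+1): the V opens to the robot. A 36 x 50 mm column stands behind it, up to 270 mm over the bench.
- presser (a point): Middle of the rubber underside of the raised presser, a 26 mm round pad 64 mm over the bed on an overarm from the column; it stays up. Keep the gripper clear of it; the moulding passes under it.
- clamp (a point): Pivot of the toggle clamp outside the clamped moulding, on the bed's left part; it reaches 55 mm sideways from here and up to 190 mm over the bench. Not to be worked.
- fences: The two rigid aluminium fences, origin and axes as the machine. Each 14 mm thick, 40 mm high over the bed, covering 12 to 107 mm from the apex along its face; farther from the apex the outer side of a moulding lying against it is free for a finger.
- fixed_rail: The gilt moulding already clamped against the left fence, rigidly fixed, shaped as the loose one. Origin: middle of its underside, x along its length away from the apex, y across towards its inner edge. Its vertical end face by the apex, cut at 45 degrees, is the one the loose moulding's mitre must close on.
- rail: The loose gilt moulding, about 160 g, 260 mm long at its outer edge, 180 mm at its inner edge (both ends mitred at 45 degrees), 40 mm wide, lying face up on the bench. Origin: middle of its underside. x along its length, y across towards the inner edge, z up. When seated its +x end is at the apex.
- rail_mid (a point): Centre of the loose moulding, 15 mm over its underside, axes as rail. Outer side at y = -20 mm: vertical, 30 mm high. Inner side at y = +20 mm: vertical lip 9 to 20 mm over the underside, rebate below. Rigid finished wood, slides easily on bed and fence. The top steps down from 30 mm at the outer side to 20 mm at the inner.
- seat (a point): Where rail_mid is when the moulding is seated: flat on the bed, outer side on the right fence, mitre closed, outer tip at the apex. Axes as the machine; the seated moulding's x axis, along the right fence into the corner, is 45 degrees counter-clockwise (from above) of the machine's x axis.
- key1 (a joint): Travel of console key 1, leftmost (the machine's +y end), wakes the machine: 0 up, 0.006 m fully down; springs back by itself, 5 N holds it fully down. It counts as pressed beyond 4.5 mm.
- key1_top (a point): Centre of the top of key 1 (up): a grey round cap 22 mm across in a dark collar 38 mm across, pressed straight down. Keys stand in a row 42 mm apart, tops 88 mm over the bench, caps 6 mm proud of the collars.
- key2 (a joint): Travel of console key 2, second from the left, not to be pressed: 0 up, 0.006 m fully down; springs back by itself, 5 N holds it fully down. It counts as pressed beyond 4.5 mm.
- key2_top (a point): Centre of the top of key 2 (up): a grey round cap 22 mm across in a dark collar 38 mm across, pressed straight down. Keys stand in a row 42 mm apart, tops 88 mm over the bench, caps 6 mm proud of the collars.
- key3 (a joint): Travel of console key 3, third from the left, two-nail programme: 0 up, 0.006 m fully down; springs back by itself, 5 N holds it fully down. It counts as pressed beyond 4.5 mm.
- key3_top (a point): Centre of the top of key 3 (up): a grey round cap 22 mm across in a dark collar 38 mm across, pressed straight down. Keys stand in a row 42 mm apart, tops 88 mm over the bench, caps 6 mm proud of the collars.
- key4 (a joint): Travel of console key 4, rightmost, ready: 0 up, 0.006 m fully down; springs back by itself, 5 N holds it fully down. It counts as pressed beyond 4.5 mm.
- key4_top (a point): Centre of the top of key 4 (up): a grey round cap 22 mm across in a dark collar 38 mm across, pressed straight down. Keys stand in a row 42 mm apart, tops 88 mm over the bench, caps 6 mm proud of the collars.
- glue: White glue bottle, 52 mm across, 120 mm high, origin at its underside; a bystander, not to be moved.
- dish: White ceramic dish, 110 mm across, 32 mm high, origin at its underside; a bystander, not to be moved.
- nail_box: Cardboard box of nails, 80 x 50 x 30 mm, origin at its underside; a bystander, not to be moved.
- brush: Brush, 190 mm long, origin at its underside; a bystander, not to be moved.

How it is judged (in metres and radians):
On the way, in this order (a step that is already met when the one before it is completed fails the run):
1. the leftmost key is pressed (value of joint key1 above 0.0045 m), for 0.05 s.
2. then the third key (value of joint key3 above 0.0045 m), for 0.05 s.
3. then the rightmost key (value of joint key4 above 0.0045 m), for 0.05 s.
4. the loose moulding lies flat and snug on the fence, its mitre closed and kept pressed (z of rail_mid in the frame of machine between 0.112 and 0.118 m and angle between rail_mid's own z axis and vertical below 0.04 rad and horizontal distance between rail_mid and seat below 0.003 m and angle between the x axis of rail_mid and the y axis of fixed_rail, either way round below 0.02 rad and contact force between rail and fixed_rail between 5 and 20 N and contact force between rail and fences above 0.5 N and contact force between the fingers and rail above 2 N), for 0.5 s.
At the end, for the whole second after the job is handed in: Robot still holding: moulding flat on the bed (3 mm, 0.04 rad), within 3 mm of its seat and 0.02 rad of square to the clamped one, touching the right fence (over 0.5 N), mitre pressed on the clamped mitre with 5 to 20 N, fingers on it, at rest, all keys up (all of step 4 and value of joint each of key1, key2, key3, key4 below 0.003 m and linear speed of rail below 0.01 m/s); the arm keeps its last pose, push and grip.
It fails at once if the second key is pressed (value of joint key2 above 0.0045 m).
It fails at once if two keys are down together (value of joint each of key1, key2 above 0.003 m or value of joint each of key1, key3 above 0.003 m or value of joint each of key1, key4 above 0.003 m or value of joint each of key2, key3 above 0.003 m or value of joint each of key2, key4 above 0.003 m or value of joint each of key3, key4 above 0.003 m).
It fails at once if a bystander is moved more than 20 mm (distance of any of glue, dish, nail_box, brush from where it was at the start of the episode above 0.02 m).
It also fails if it takes over 64 s, if anything falls off the work surface, if the arm or the gripper's body presses on something with over 40 N, if the wrist force passes 120 N, or if a joint passes its speed limit or range.

## Working session

There is one attempt and no reset: what is moved stays moved. The work goes in short steps, Python scripts to look and compute and a shell command to move; the robot and the scene stay as the last step left them, time stands still between calls to the robot, and variables do not carry over. Pictures are saved under pics/ and viewed, about 8 in all and at most 12, crops included, and the job is handed in when it is done.

```bash
mkdir -p pics
cat > h.py <<'E'
import numpy as np,cv2
from scipy.spatial.transform import Rotation as R
from station import env,grab_frame,calibration
def shot(n,fn):
    s=env.sense(); im=grab_frame(n); cv2.imwrite('pics/'+fn+'.png',im[:,:,::-1]); np.save('pics/'+fn+'.npy',np.r_[s['tool_pos'],s['orientation']]); return im
def cam(n,pose=None):
    c=calibration(n); f=200/np.tan(np.radians(c['fovy'])/2)
    K=np.array([[f,0,c['cx']],[0,f,c['cy']],[0,0,1]]); d=np.array(c['dist_coeffs'],float)
    if 'tool_from_camera' in c:
        T=np.eye(4); T[:3,:3]=R.from_euler('xyz',pose[3:],degrees=True).as_matrix(); T[:3,3]=pose[:3]
        T=T@np.array(c['tool_from_camera']); return K,d,T[:3,3],T[:3,:3]
    r=np.array(c['rotation'],float)
    if r.shape!=(3,3): r=R.from_euler('xyz',r,degrees=True).as_matrix()
    return K,d,np.array(c['xyz']),r
def ray(n,uv,z,pose=None):
    K,d,o,r=cam(n,pose); p=cv2.undistortPoints(np.array(uv,float).reshape(-1,1,2),K,d).reshape(-1,2)
    v=np.c_[p,np.ones(len(p))]@r.T
    return o+v*((z-o[2])/v[:,2])[:,None]
def proj(n,P,pose=None):
    K,d,o,r=cam(n,pose); return cv2.projectPoints((np.array(P,float).reshape(-1,3)-o)@r,np.zeros(3),np.zeros(3),K,d)[0].reshape(-1,2)
E
python3 - <<'E'
from h import *
print(env.sense()); 
for n in('scene','side','wrist'): print(n,calibration(n))
a=shot('scene','s0');b=shot('side','d0');c=shot('wrist','w0')
E
```

```text
{'time': 0.0, 'joint_pos': array([-8.14403578e+01,  1.79588730e+01,  8.58532973e+01, -9.93822133e-04,
        7.62613453e+01, -1.28004842e+01]), 'dq': array([ 0.07436691, -0.09136366, -0.06686408,  0.00331717,  0.00767667,
       -0.05472902]), 'effort': array([-2.03444042e-04, -4.12273049e+01, -2.59740865e+01, -1.61099742e-04,
        4.21444580e-03,  5.35317881e-06]), 'tool_pos': array([ 0.19117553, -0.48877829,  0.3033448 ]), 'orientation': array([-1.79984653e+02,  7.19023806e-02, -6.86396273e+01]), 'wrist_force': array([ 1.12199703,  0.54430141, -0.00894246]), 'wrist_torque': array([ 0.00970904,  0.00610693, -0.00927032]), 'width': 0.08568239431433794}
scene {'fovy': 55.223075566687605, 'cx': 326.74725970734016, 'cy': 198.9941299658088, 'dist_coeffs': array([-0.04521556,  0.        ,  0.        ,  0.        ,  0.        ]), 'xyz': array([ 1.16108919, -0.55373856,  0.95513792]), 'rotation': array([-134.10729673,   -0.39404783,   44.65898215])}
side {'fovy': 49.67038880302178, 'cx': 322.04955906401403, 'cy': 201.53209245193213, 'dist_coeffs': array([0.01874151, 0.        , 0.        , 0.        , 0.        ]), 'xyz': array([-0.00705621,  0.94733344,  0.71986864]), 'rotation': array([-119.03812039,   -1.09003899, -146.58833522])}
wrist {'fovy': 62.31232390349354, 'cx': 319.60075046332196, 'cy': 199.03830865911408, 'dist_coeffs': array([0.00276682, 0.        , 0.        , 0.        , 0.        ]), 'tool_from_camera': array([[ 9.99999059e-01,  7.58030733e-04,  1.14337118e-03,
         9.96951871e-06],
       [-1.04627873e-03,  9.60495559e-01,  2.78293346e-01,
        -7.09962836e-02],
       [-8.87248035e-04, -2.78294280e-01,  9.60495448e-01,
        -6.98614676e-02],
       [ 0.00000000e+00,  0.00000000e+00,  0.00000000e+00,
         1.00000000e+00]])}
```

View pics/s0.png

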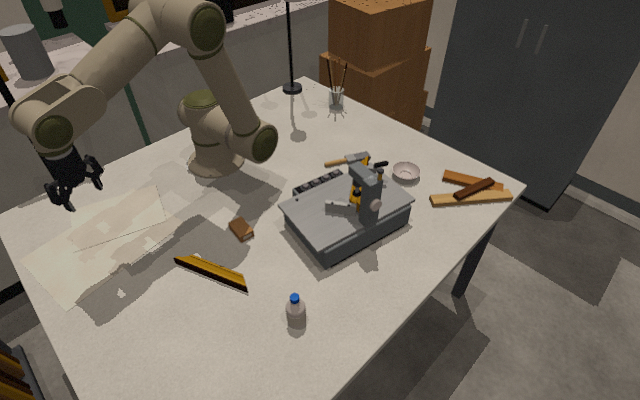

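View pics/d0.png

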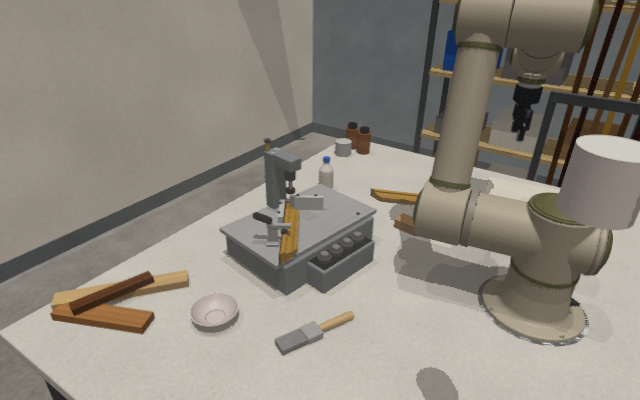

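The scene view shows the loose rail at about (175,260)–(247,288), the nail box at (241,229), the bottle at (295,310) and the machine in the middle. In the side view the keys are at (325,257), (337,249), (347,243) and (359,237).

Run:
```python
from h import *
np.set_printoptions(precision=4,suppress=True)
k=ray('side',[[325,257],[337,249],[347,243],[359,237]],.088);print(k)
print('rail',ray('scene',[[175,258],[247,288]],.025))
print('box',ray('scene',[[241,227]],.03),'glue',ray('scene',[[295,325]],0))
print('bedcorners',ray('scene',[[280,205],[322,252],[412,205]],.1))
print('brush',ray('side',[[278,345],[353,317]],.01))
```

```text
[[0.4499 0.2197 0.088 ]
 [0.4435 0.1742 0.088 ]
 [0.4363 0.1368 0.088 ]
 [0.4245 0.0947 0.088 ]]
rail [[ 0.3471 -0.3743  0.025 ]
 [ 0.5859 -0.2829  0.025 ]]
box [[ 0.3904 -0.1592  0.03  ]] glue [[ 0.7548 -0.2547 -0.    ]]
bedcorners [[ 0.46   -0.0461  0.1   ]
 [ 0.6863 -0.0839  0.1   ]
 [ 0.7557  0.2501  0.1   ]]
brush [[0.4183 0.4468 0.01  ]
 [0.3285 0.2855 0.01  ]]
```

View pics/w0.png

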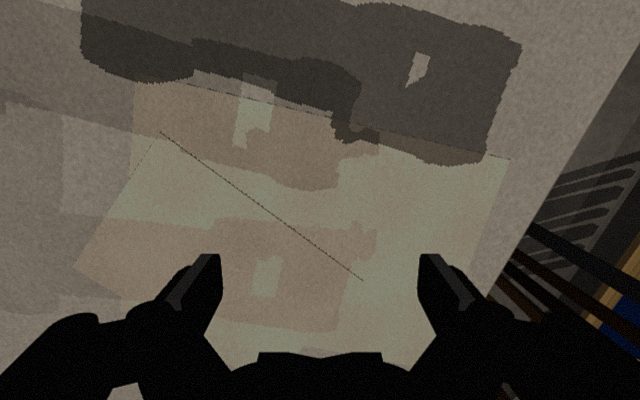

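```bash
python3 -m crank '[{"translation":[-0.009,-0.041,0],"spin":0},{"translation":[-0.009,-0.041,0],"spin":0},{"translation":[-0.009,-0.041,0],"spin":0},{"translation":[-0.009,-0.041,0],"spin":0},{"translation":[-0.009,-0.041,0],"spin":0},{"translation":[-0.009,-0.041,0],"spin":0},{"translation":[0,0,0],"spin":0},{"translation":[0,0,0],"spin":0}]' 1; python3 -c "
from h import *
shot('wrist','w1')"
```

```text
time: 0.95
tool_pos: [0.401, -0.3486, 0.3036]
orientation: [180.0, 0.0, -68.5]
wrist_force: [0.2, -0.2, -0.2]
width: 0.0001
```

View pics/w1.png

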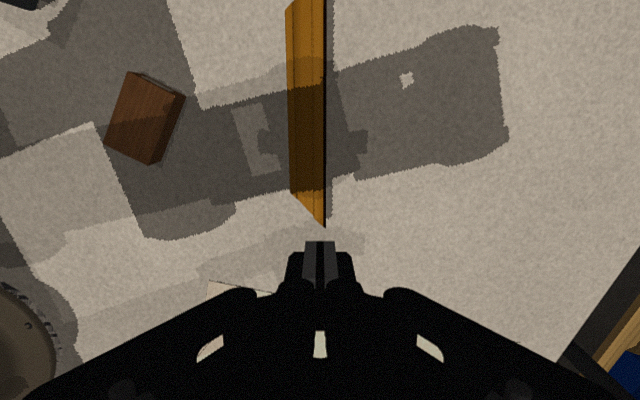

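The outer, longer edge is on the right at px x≈325, with the near (−x) tip at (325,227). The inner edge is at x≈288. So the rail's +x points up in the picture, already close to the wanted heading.

Run:
```python
from h import *
np.set_printoptions(precision=4,suppress=True)
p=np.load('pics/w1.npy');im=cv2.imread('pics/w1.png')
hsv=cv2.cvtColor(im,cv2.COLOR_BGR2HSV)
m=((hsv[...,0]>8)&(hsv[...,0]<28)&(hsv[...,1]>140)&(hsv[...,2]>35)).astype('uint8')
m[:, :260]=0;m[:,345:]=0;m[240:]=0
rows=range(20,180,20)
E=[(np.flatnonzero(m[r]).min(),np.flatnonzero(m[r]).max(),r) for r in rows];print(E)
o=ray('wrist',[(e[1]+.5,e[2]) for e in E],.03,p);i=ray('wrist',[(e[0]-.5,e[2]) for e in E],.02,p)
d=np.linalg.svd(o-o.mean(0))[2][0];d*=np.sign(d[0])
print('outer dir deg',np.degrees(np.arctan2(d[1],d[0])))
di=np.linalg.svd(i-i.mean(0))[2][0];print(np.degrees(np.arctan(di[1]/di[0])))
n=np.array([-d[1],d[0],0]); print('width',((i-o)@n).mean())
tip=ray('wrist',[[325,227]],.03,p)[0];tip=o.mean(0)+d*((tip-o.mean(0))@d)
print('tip',tip,'mid',tip+.13*d+.02*n)
x=ray('scene',[[247,288]],.0,None);print(x)
```

```text
[(np.int64(285), np.int64(323), 20), (np.int64(286), np.int64(323), 40), (np.int64(286), np.int64(323), 60), (np.int64(287), np.int64(322), 80), (np.int64(288), np.int64(322), 100), (np.int64(288), np.int64(322), 120), (np.int64(289), np.int64(322), 140), (np.int64(289), np.int64(322), 160)]
outer dir deg 21.150112087223746
21.707555423751565
width 0.036552835152895036
tip [ 0.3453 -0.3733  0.03  ] mid [ 0.4593 -0.3078  0.03  ]
[[ 0.5704 -0.2757 -0.    ]]
```

```bash
python3 -m crank '[{"translation":[-0.0407,-0.0191,0],"spin":0},{"translation":[-0.0407,-0.0191,0],"spin":0},{"translation":[-0.0407,-0.0191,0],"spin":0},{"translation":[-0.0407,-0.0191,0],"spin":0},{"translation":[-0.0407,-0.0191,0],"spin":0},{"translation":[-0.0407,-0.0191,0],"spin":0},{"translation":[-0.0407,-0.0191,0],"spin":0},{"translation":[-0.0407,-0.0191,0],"spin":0},{"translation":[-0.0407,-0.0191,0],"spin":0},{"translation":[-0.0407,-0.0191,0],"spin":0}]' 1; python3 -m crank '[{"translation":[0,0,0],"spin":-0.143},{"translation":[0,0,0],"spin":-0.143},{"translation":[0,0,0],"spin":-0.143},{"translation":[0,0,0],"spin":-0.143},{"translation":[0,0,0],"spin":-0.143},{"translation":[0,0,0],"spin":-0.143},{"translation":[0,0,0],"spin":-0.143},{"translation":[0,0,0],"spin":0},{"translation":[0,0,0],"spin":0}]';python3 -c "
from h import *
shot('wrist','w2')"
```

```text
time: 2.0
tool_pos: [0.4301, 0.1002, 0.3041]
orientation: [-180.0, -0.0, -68.8]
wrist_force: [1.1, 0.1, -0.3]
width: 0.0
time: 2.9
tool_pos: [0.4303, 0.0988, 0.3039]
orientation: [180.0, 0.0, -11.6]
wrist_force: [0.4, 0.3, -0.2]
width: -0.0002
```

View pics/w2.png

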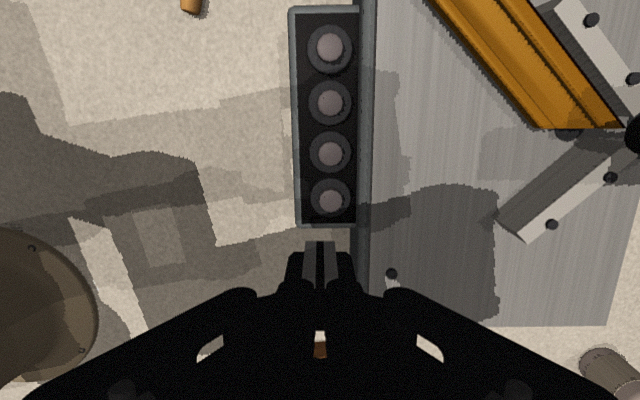

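Keys 1–4 are at about (330,46), (330,102), (330,153) and (330,200). The clamped rail's inner edge runs to its mitre at about (540,128)–(620,128), and the right fence's near end is at (497,220)–(527,243).

Run:
```python
from h import *
np.set_printoptions(precision=4,suppress=True)
p=np.load('pics/w2.npy');im=cv2.imread('pics/w2.png');g=cv2.cvtColor(im,cv2.COLOR_BGR2GRAY)
c=[]
for y in(46,102,153,200):
    w=cv2.medianBlur(g,5)[y-20:y+20,310:350]; t,m=cv2.threshold(w,0,255,cv2.THRESH_OTSU)
    n,l,st,ce=cv2.connectedComponentsWithStats(m); k=l[20,20]; c.append(ce[k]+[310,y-20]);print(c[-1],st[k][2:])
k=ray('wrist',c,.088,p);print(k, np.linalg.norm(np.diff(k,axis=0),axis=1))
d=k[0]-k[3];th=np.arctan2(-d[0],d[1]);print('yaw',np.degrees(th))
ex=np.array([np.cos(th),np.sin(th),0]);ey=np.array([-ex[1],ex[0],0]);O=k.mean(0)+.115*ex;O[2]=0
print('O',O,'apex',O+.1*ex)
u=(ex+ey)/2**.5;n=(ey-ex)/2**.5;print('seat',O+.1*ex-.13*u+.02*n,'dir',np.degrees(th)+45)
print('tool-frame offsets of keys from TCP'); y=np.radians(p[5]);Rm=np.array([[np.cos(y),np.sin(y)],[np.sin(y),-np.cos(y)]]);print((k[:,:2]-p[:2])@Rm)
# predicted pix of fence/fixed-rail features (check of machine x)
A=O+.1*ex
q=lambda a,b,z:A+a*u+b*n+[0,0,z]
print(proj('wrist',[q(-.107,0,.14),q(-.107,-.014,.14),q(-.107,0,.1),q(-.012,0,.14),q(-.012,-.014,.14),q(0,0,.13),q(-.04,.04,.12)],p))
```

```text
[329.2509  46.3245] [ 25  27 530]
[329.5084 102.2574] [ 24  25 474]
[329.8993 153.3118] [ 23  23 417]
[330.2061 200.4122] [ 23  22 393]
[[0.4611 0.2088 0.088 ]
 [0.4531 0.167  0.088 ]
 [0.4453 0.1253 0.088 ]
 [0.4375 0.0836 0.088 ]] [0.0425 0.0424 0.0425]
yaw -10.66817627564024
O [0.5623 0.1249 0.    ] apex [0.6605 0.1064 0.    ]
seat [0.5419 0.0496 0.    ] dir 34.33182372435976
tool-frame offsets of keys from TCP
[[ 0.008  -0.1139]
 [ 0.0086 -0.0713]
 [ 0.0094 -0.029 ]
 [ 0.0101  0.0135]]
[[516.3604 232.3561]
 [527.3903 244.2276]
 [490.1639 215.1457]
 [627.4155 141.5027]
 [638.0794 155.3985]
 [629.7509 127.887 ]
 [541.8905 128.1468]]
```

```bash
python3 -m crank '[{"translation":[0.002,-0.0285,0],"spin":0},{"translation":[0.002,-0.0285,0],"spin":0},{"translation":[0.002,-0.0285,0],"spin":0},{"translation":[0.002,-0.0285,0],"spin":0},{"translation":[0,0,0.035],"spin":0},{"translation":[0,0,0.035],"spin":0},{"translation":[0,0,0.035],"spin":0},{"translation":[0,0,0.033],"spin":0},{"translation":[0,0,0],"spin":0},{"translation":[0,0,0],"spin":0}]'; python3 -m crank '[{"translation":[0,0,0.002],"spin":0},{"translation":[0,0,0.002],"spin":0},{"translation":[0,0,0.002],"spin":0},{"translation":[0,0,0.002],"spin":0},{"translation":[0,0,0],"spin":0}]'
```

```text
time: 3.95
tool_pos: [0.4608, 0.2097, 0.1668]
orientation: [-180.0, -0.0, -11.4]
wrist_force: [-0.0, -0.6, 1.1]
width: 0.0001
time: 4.45
tool_pos: [0.4611, 0.2099, 0.1587]
orientation: [-179.9, -0.1, -11.3]
wrist_force: [1.7, 0.5, 4.8]
width: -0.0002
```

```bash
python3 -m crank '[{"translation":[0,0,0.002],"spin":0},{"translation":[0,0,0.002],"spin":0},{"translation":[0,0,0],"spin":0}]'; python3 -m crank '[{"translation":[0,0,0.001],"spin":0},{"translation":[0,0,0.001],"spin":0},{"translation":[0,0,0],"spin":0}]'
```

```text
time: 4.75
tool_pos: [0.4614, 0.21, 0.158]
orientation: [-179.9, -0.2, -11.3]
wrist_force: [-11.2, -4.5, 41.5]
width: 0.0003
time: 5.05
tool_pos: [0.4614, 0.21, 0.1576]
orientation: [-179.9, -0.3, -11.2]
wrist_force: [-18.4, -6.6, 60.1]
width: -0.0
```

```bash
python3 -m crank '[{"translation":[0,0,-0.025],"spin":0},{"translation":[0,0,-0.025],"spin":0},{"translation":[0.0007,0.042,0],"spin":0},{"translation":[0.0007,0.042,0],"spin":0},{"translation":[0,0,0],"spin":0},{"translation":[0,0,0.018],"spin":0},{"translation":[0,0,0.018],"spin":0},{"translation":[0,0,0],"spin":0},{"translation":[0,0,0],"spin":0}]'; python3 -m crank '[{"translation":[0,0,0.003],"spin":0},{"translation":[0,0,0.003],"spin":0},{"translation":[0,0,0.003],"spin":0},{"translation":[0,0,0],"spin":0},{"translation":[0,0,0],"spin":0}]'
```

```text
time: 5.95
tool_pos: [0.4453, 0.1275, 0.1661]
orientation: [180.0, 0.0, -11.3]
wrist_force: [0.2, -0.4, -0.0]
width: -0.0002
time: 6.45
tool_pos: [0.4459, 0.1274, 0.1584]
orientation: [-180.0, -0.1, -11.3]
wrist_force: [-5.0, 1.7, 18.2]
width: 0.0002
```

```bash
python3 -m crank '[{"translation":[0,0,-0.025],"spin":0},{"translation":[0,0,-0.02],"spin":0},{"translation":[0.0007,0.043,0],"spin":0},{"translation":[0,0,0],"spin":0},{"translation":[0,0,0],"spin":0},{"translation":[0,0,0.018],"spin":0},{"translation":[0,0,0.018],"spin":0},{"translation":[0,0,0],"spin":0},{"translation":[0,0,0],"spin":0}]'; python3 -m crank '[{"translation":[0,0,0.003],"spin":0},{"translation":[0,0,0.003],"spin":0},{"translation":[0,0,0.003],"spin":0},{"translation":[0,0,0],"spin":0},{"translation":[0,0,0],"spin":0}]'
```

```text
time: 7.35
tool_pos: [0.4377, 0.0854, 0.1661]
orientation: [180.0, 0.0, -11.2]
wrist_force: [-0.8, -0.2, 0.7]
width: -0.0001
time: 7.85
tool_pos: [0.4382, 0.0851, 0.1584]
orientation: [-180.0, -0.1, -11.3]
wrist_force: [-3.9, 2.9, 17.8]
width: 0.0001
```

```bash
python3 -m crank '[{"translation":[0,0,-0.035],"spin":0},{"translation":[0,0,-0.035],"spin":0},{"translation":[0,0,-0.035],"spin":0},{"translation":[0.0096,0.0434,0],"spin":0},{"translation":[0.0096,0.0434,0],"spin":0},{"translation":[0.0096,0.0434,0],"spin":0},{"translation":[0.0096,0.0434,0],"spin":0},{"translation":[0.0096,0.0434,0],"spin":0},{"translation":[0.0096,0.0434,0],"spin":0},{"translation":[0.0096,0.0434,0],"spin":0},{"translation":[0.0096,0.0434,0],"spin":0},{"translation":[0.0096,0.0434,0],"spin":0}]' 0; python3 -m crank '[{"translation":[0,0,0],"spin":0.143},{"translation":[0,0,0],"spin":0.143},{"translation":[0,0,0],"spin":0.143},{"translation":[0,0,0],"spin":0.143},{"translation":[0,0,0],"spin":0.143},{"translation":[0,0,0],"spin":0.143},{"translation":[0,0,0],"spin":0.143},{"translation":[0,0,0],"spin":0},{"translation":[0,0,0],"spin":0}]';python3 -c "
from h import *
shot('wrist','w3')"
```

```text
time: 9.05
tool_pos: [0.4455, -0.317, 0.2618]
orientation: [180.0, 0.0, -11.3]
wrist_force: [1.0, -0.6, 0.2]
width: 0.0852
time: 9.95
tool_pos: [0.4459, -0.3151, 0.2618]
orientation: [180.0, 0.0, -68.4]
wrist_force: [1.0, -0.3, 0.1]
width: 0.0853
```

View pics/w3.png

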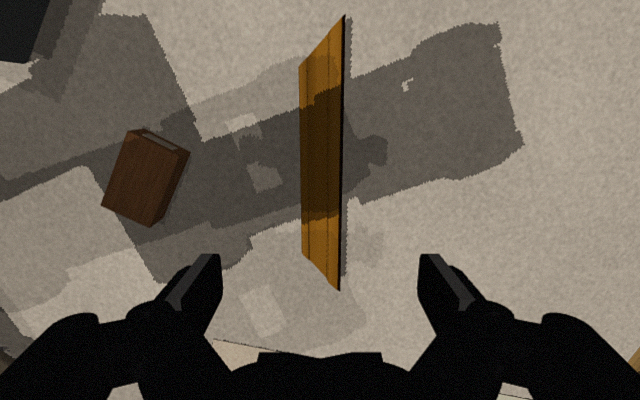

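The whole rail is visible. The far (+x) outer tip is at (345,14), the near outer tip at (340,291), and the inner corners are at (299,66) and (303,254).

Run:
```python
from h import *
np.set_printoptions(precision=4,suppress=True)
p=np.load('pics/w3.npy')
o=ray('wrist',[[345,15],[340,291]],.03,p);i=ray('wrist',[[299.,66],[302.5,254]],.02,p)
for a in(o,i):
    d=a[0]-a[1];print(a.mean(0),np.linalg.norm(d),np.degrees(np.arctan2(d[1],d[0])))
m=(o.mean(0)+i.mean(0))/2;d=(o[0]-o[1])/np.linalg.norm(o[0]-o[1])
g=m-.015*d;y=np.radians(p[5]);Rm=np.array([[np.cos(y),np.sin(y)],[np.sin(y),-np.cos(y)]])
print('mid',m,'grasp',g,'tool offset',(g[:2]-p[:2])@Rm, 'yaw err',np.degrees(np.arctan2(d[1],d[0]))-90-p[5])
```

```text
[ 0.4652 -0.3303  0.03  ] 0.25536307215661397 21.70678169656599
[ 0.4505 -0.2944  0.02  ] 0.18056600566710843 21.785489510245963
mid [ 0.4579 -0.3123  0.025 ] grasp [ 0.4439 -0.3179  0.025 ] tool offset [0.0019 0.0028] yaw err 0.12968947739796022
```

```bash
python3 -m crank '[{"translation":[0.002,0.003,0],"spin":-0.002},{"translation":[0,0,0.035],"spin":0},{"translation":[0,0,0.035],"spin":0},{"translation":[0,0,0.035],"spin":0},{"translation":[0,0,0.035],"spin":0},{"translation":[0,0,0.03],"spin":0},{"translation":[0,0,0.015],"spin":0},{"translation":[0,0,0],"spin":0},{"translation":[0,0,0],"spin":0}]' 0; python3 -m crank '[{"translation":[0,0,0],"spin":0},{"translation":[0,0,0],"spin":0},{"translation":[0,0,0],"spin":0},{"translation":[0,0,0],"spin":0},{"translation":[0,0,0],"spin":0},{"translation":[0,0,0],"spin":0},{"translation":[0,0,0],"spin":0},{"translation":[0,0,0],"spin":0}]' 1 60
```

```text
time: 10.9
tool_pos: [0.444, -0.3184, 0.0775]
orientation: [-180.0, -0.0, -68.5]
wrist_force: [0.1, -0.9, -0.2]
width: 0.0854
time: 11.7
tool_pos: [0.4441, -0.3184, 0.0777]
orientation: [-180.0, -0.1, -68.5]
wrist_force: [-0.5, 1.3, 6.3]
width: 0.0385
```

```bash
python3 -m crank '[{"translation":[0,0,-0.01],"spin":0},{"translation":[0,0,-0.03],"spin":0},{"translation":[0,0,-0.04],"spin":0},{"translation":[0,0,-0.04],"spin":0},{"translation":[0,0,-0.03],"spin":0},{"translation":[0,0,-0.01],"spin":0},{"translation":[0,0,0],"spin":0}]'; python3 -m crank '[{"translation":[-0.0195,-0.0095,0],"spin":0},{"translation":[-0.0365,-0.0175,0],"spin":0},{"translation":[-0.0365,-0.0175,0],"spin":0},{"translation":[-0.0365,-0.0175,0],"spin":0},{"translation":[-0.0365,-0.0175,0],"spin":0},{"translation":[-0.0365,-0.0175,0],"spin":0},{"translation":[-0.0365,-0.0175,0],"spin":0},{"translation":[-0.0365,-0.0175,0],"spin":0},{"translation":[-0.0185,-0.0095,0],"spin":0},{"translation":[0,0,0],"spin":-0.112},{"translation":[0,0,0],"spin":-0.112},{"translation":[0,0,0],"spin":0}]';python3 -m crank '[{"translation":[0,0,0],"spin":0}]'; python3 -c "
from h import *
shot('wrist','w4')"
```

```text
time: 12.4
tool_pos: [0.4439, -0.3182, 0.2378]
orientation: [-180.0, -0.1, -68.5]
wrist_force: [0.2, -1.1, -1.7]
width: 0.0385
time: 13.6
tool_pos: [0.4675, 0.0071, 0.2352]
orientation: [179.9, 0.1, -55.6]
wrist_force: [0.3, 0.2, -1.5]
width: 0.0385
time: 13.7
tool_pos: [0.4677, 0.0068, 0.2358]
orientation: [179.9, 0.1, -55.9]
wrist_force: [-0.5, 0.6, -1.9]
width: 0.0388
```

View pics/w4.png

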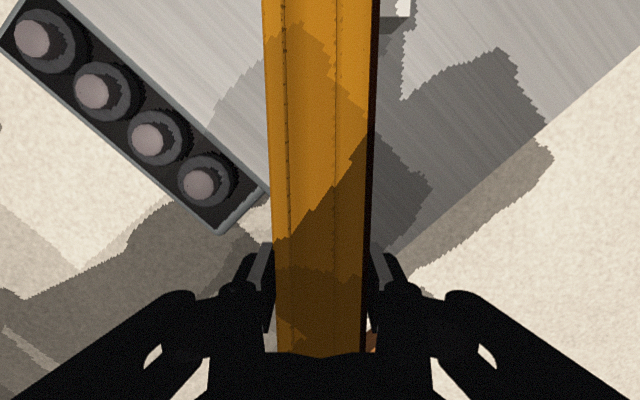

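The rail is held straight between the fingers at (275–365, 350), all four keys are up, and the fence's near end is at (395,20), to the right of the rail.

```bash
python3 -m crank '[{"translation":[0,0,0.02],"spin":0},{"translation":[0,0,0.02],"spin":0},{"translation":[0,0,0.012],"spin":0},{"translation":[0,0,0],"spin":0},{"translation":[0,0,0],"spin":0}]'; python3 -m crank '[{"translation":[0,-0.01,0],"spin":0},{"translation":[0,-0.01,0],"spin":0},{"translation":[0,-0.01,0],"spin":0},{"translation":[0,-0.01,0],"spin":0},{"translation":[0,0,0],"spin":0},{"translation":[0,0,0],"spin":0}]'; python3 -c "
from h import *
shot('wrist','w5');shot('scene','s5')"
```

```text
time: 14.25
tool_pos: [0.4682, 0.0067, 0.1851]
orientation: [180.0, 0.0, -55.8]
wrist_force: [0.4, 1.1, -0.9]
width: 0.0389
time: 14.85
tool_pos: [0.5011, 0.0296, 0.1847]
orientation: [180.0, 0.0, -55.7]
wrist_force: [-0.1, -0.1, -1.4]
width: 0.0386
```

View pics/w5.png

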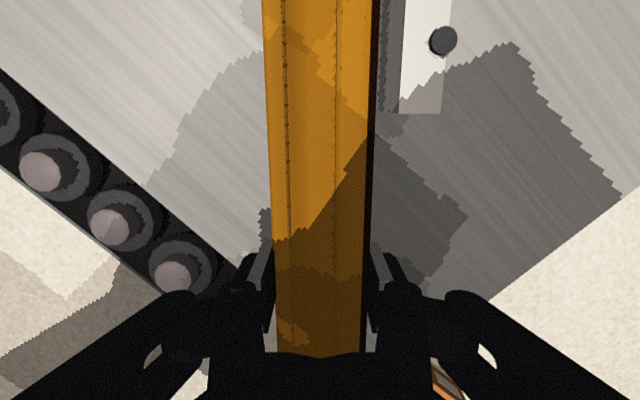

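The rail lies beside the fence, whose inner top edge runs from about (408,0) to (398,112). The rail's outer top edge is at about x = 381 to 374. I'll measure the gap and the angle.

Run:
```python
from h import *
np.set_printoptions(precision=4,suppress=True)
p=np.load('pics/w5.npy');im=cv2.imread('pics/w5.png');h=cv2.cvtColor(im,cv2.COLOR_BGR2HSV)
g=cv2.GaussianBlur(cv2.cvtColor(im,cv2.COLOR_BGR2GRAY),(3,3),0).astype(int)
F=[];O=[]
for r in range(6,106,8):
    x=int(390+np.argmax(np.diff(g[r,390:420]))); F.append((x+.5,r)); 
    # outer top edge: dark band right border
    print(r,g[r,364:412:2])
f=ray('wrist',F,.14,p)
def l(a):
    c=a.mean(0);d=np.linalg.svd(a-c)[2][0];d*=np.sign(d[0]);return c,d,np.degrees(np.arctan2(d[1],d[0]))
print(F);print('fence',l(f))
```

```text
6 [135 129 130 119  43  18  17  17  75  85  70  68  80  95  97  97  96  96
  95  94 105 211 228 226]
14 [134 130 129 113  31  18  20  22  75  73  67  69  75  95  97  96  96  94
  96  93 131 228 227 226]
22 [134 130 130 109  24  16  17  32  88  74  68  70  74  98  98  97  95  96
  96  79 164 229 227 226]
30 [134 129 130  96  20  19  17  38  94  73  69  84  95  98  95  96  96  95
  97  97 201 229 227 227]
38 [133 132 131  80  18  18  16  46  92  72  69  72  89  99  97  97  96  97
  94 115 218 229 228 227]
46 [133 129 130  69  17  19  19  63  93  73  70  81  94  98  98  94  96  98
  89 131 230 227 227 228]
54 [124 130 128  57  16  21  18  77  90  71  68  80  99  98  97  97  96  97
  93 178 229 227 228 228]
62 [132 129 120  43  18  17  20  80  82  70  68  74  98  98  98  97  98  97
 101 204 229 228 228 227]
70 [133 130 113  32  18  19  32  94  82  68  72  90  99  98  97  96  96  92
 106 223 228 227 228 227]
78 [132 131 109  21  16  15  36  85  70  71  67  81  98  97  97  98  97  94
 145 230 227 227 227 227]
86 [132 130  94  22  14  17  49  97  73  71  93  97  99  97  97  97  97  94
 180 229 228 227 227 226]
94 [131 130  80  20  19  19  61  67  69  70  85  98  99  97  98  96  95  99
 206 229 228 228 227 194]
102 [131 130  69  16  19  18  76  83  69  70  91  98  99  97  97  96  92  89
 142 147 146 144 145 144]
[(404.5, 6), (404.5, 14), (403.5, 22), (403.5, 30), (402.5, 38), (402.5, 46), (401.5, 54), (401.5, 62), (400.5, 70), (400.5, 78), (399.5, 86), (399.5, 94), (398.5, 102)]
fence (array([0.5869, 0.0562, 0.14  ]), array([ 0.824 ,  0.5667, -0.    ]), np.float64(34.51726314730283))
```

Run:
```python
from h import *
np.set_printoptions(precision=4,suppress=True)
p=np.load('pics/w5.npy')
F=[(404.3,6),(398.8,102)];E=[(379.3,6),(375.5,102)]
f=ray('wrist',F,.14,p);e=ray('wrist',E,.137,p)
for a in(f,e):
    d=a[0]-a[1];print(np.degrees(np.arctan2(d[1],d[0])))
d=f[0]-f[1];d/=np.linalg.norm(d);n=np.array([-d[1],d[0],0])
print('gap',(e-f[0])@n)
# fence near end along u vs TCP: pix row of end ~112
q=ray('wrist',[[398,112]],.14,p)[0];print('fence end',q,'TCP to end along',(q[:2]-p[:2])@d[:2])
```

```text
34.83553134983731
34.758246132629694
gap [0.0072 0.0073]
fence end [0.5723 0.0462 0.14  ] TCP to end along 0.06789976751753245
```

Run:
```python
import cv2
im=cv2.imread('pics/s5.png')[140:270,260:430];cv2.imwrite('pics/s5c.png',cv2.resize(im,None,fx=4,fy=4,interpolation=cv2.INTER_CUBIC))
```

```text
(no output)
```

View pics/s5c.png

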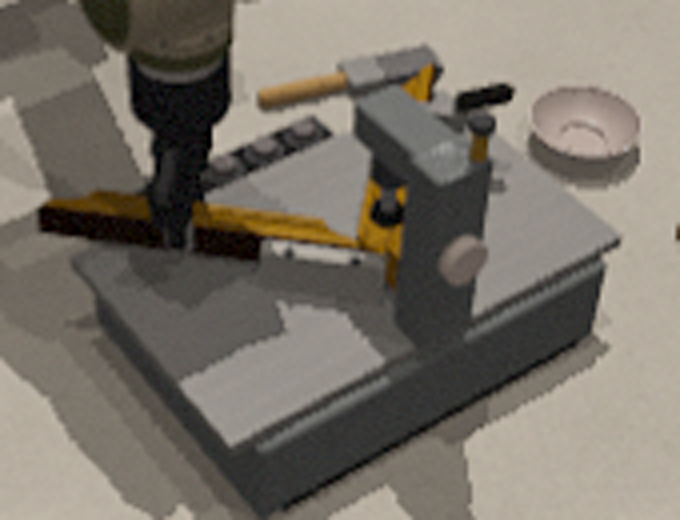

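The scene crop shows the moulding heading under the raised presser, parallel to the fence. The gap is 7 mm and the tip has about 30 mm left to go.

```bash
python3 -m crank '[{"translation":[0,-0.01,0],"spin":0},{"translation":[0,-0.01,0],"spin":0},{"translation":[0.0,0,0.004],"spin":0},{"translation":[0,0,0],"spin":0},{"translation":[0,0,0],"spin":0}]'; python3 -m crank '[{"translation":[0,0,0.001],"spin":0},{"translation":[0,0,0.001],"spin":0},{"translation":[0,0,0],"spin":0},{"translation":[0,0,0],"spin":0}]';python3 -m crank '[{"translation":[0,0,0.001],"spin":0},{"translation":[0,0,0],"spin":0},{"translation":[0,0,0],"spin":0}]'
```

```text
time: 15.45
tool_pos: [0.5174, 0.0407, 0.1806]
orientation: [180.0, 0.0, -55.7]
wrist_force: [0.6, -0.7, -1.3]
width: 0.0386
time: 15.85
tool_pos: [0.5176, 0.0406, 0.1789]
orientation: [-180.0, 0.0, -55.7]
wrist_force: [-0.0, -0.9, -0.7]
width: 0.0391
time: 16.15
tool_pos: [0.5177, 0.0406, 0.178]
orientation: [-180.0, -0.0, -55.7]
wrist_force: [0.9, -0.4, -0.4]
width: 0.0383
```

```bash
python3 -m crank '[{"translation":[0,0,0.001],"spin":0},{"translation":[0,0,0],"spin":0},{"translation":[0,0,0],"spin":0}]';python3 -m crank '[{"translation":[0,0,0.0005],"spin":0},{"translation":[0,0,0],"spin":0},{"translation":[0,0,0],"spin":0}]'
```

```text
time: 16.45
tool_pos: [0.518, 0.0406, 0.1779]
orientation: [-179.9, -0.1, -55.7]
wrist_force: [-1.1, -0.6, 6.8]
width: 0.0385
time: 16.75
tool_pos: [0.5182, 0.0405, 0.1779]
orientation: [-179.9, -0.1, -55.7]
wrist_force: [-3.0, -0.3, 12.3]
width: 0.0387
```

```bash
python3 -m crank '[{"translation":[0,0,-0.0009],"spin":0},{"translation":[0.003,0,0],"spin":0},{"translation":[0.003,0,0],"spin":0},{"translation":[0,0,0],"spin":0},{"translation":[0,0,0],"spin":0}]';python3 -m crank '[{"translation":[0.001,0,0],"spin":0},{"translation":[0,0,0],"spin":0},{"translation":[0,0,0],"spin":0}]';python3 -m crank '[{"translation":[0.001,0,0],"spin":0},{"translation":[0,0,0],"spin":0},{"translation":[0,0,0],"spin":0}]'
```

```text
time: 17.25
tool_pos: [0.5215, 0.0356, 0.1779]
orientation: [-179.9, -0.1, -55.7]
wrist_force: [-0.4, 0.2, 5.7]
width: 0.0388
time: 17.55
tool_pos: [0.5216, 0.0354, 0.1779]
orientation: [-180.0, 0.0, -55.7]
wrist_force: [-2.4, 4.5, 7.8]
width: 0.0383
time: 17.85
tool_pos: [0.5217, 0.0352, 0.1779]
orientation: [-180.0, 0.1, -55.6]
wrist_force: [-6.4, 8.0, 10.7]
width: 0.0388
```

```bash
python3 -m crank '[{"translation":[-0.0006,-0.003,0],"spin":0},{"translation":[0,-0.003,0],"spin":0},{"translation":[0,0,0],"spin":0},{"translation":[0,0,0],"spin":0}]';python3 -m crank '[{"translation":[0,-0.001,0],"spin":0},{"translation":[0,-0.001,0],"spin":0},{"translation":[0,0,0],"spin":0},{"translation":[0,0,0],"spin":0}]';python3 -m crank '[{"translation":[0,-0.001,0],"spin":0},{"translation":[0,0,0],"spin":0},{"translation":[0,0,0],"spin":0}]'
```

```text
time: 18.25
tool_pos: [0.5265, 0.0387, 0.1779]
orientation: [-180.0, 0.1, -55.6]
wrist_force: [-5.4, 5.5, 10.2]
width: 0.0382
time: 18.65
tool_pos: [0.528, 0.0396, 0.1779]
orientation: [180.0, 0.1, -55.6]
wrist_force: [-7.0, 3.8, 10.7]
width: 0.0387
time: 18.95
tool_pos: [0.5288, 0.0402, 0.1779]
orientation: [180.0, 0.1, -55.6]
wrist_force: [-8.4, 3.9, 11.1]
width: 0.0384
```

```bash
python3 -m crank '[{"translation":[0,-0.001,-0.0004],"spin":0},{"translation":[0,0,0],"spin":0},{"translation":[0,0,0],"spin":0}]';python3 -m crank '[{"translation":[0,-0.001,0],"spin":0},{"translation":[0,0,0],"spin":0},{"translation":[0,0,0],"spin":0}]';python3 -m crank '[{"translation":[0,-0.001,0],"spin":0},{"translation":[0,0,0],"spin":0},{"translation":[0,0,0],"spin":0}]'
```

```text
time: 19.25
tool_pos: [0.5292, 0.0405, 0.178]
orientation: [179.9, 0.1, -55.7]
wrist_force: [-9.3, 2.4, 9.5]
width: 0.0383
time: 19.55
tool_pos: [0.5295, 0.0408, 0.1779]
orientation: [179.8, 0.2, -55.7]
wrist_force: [-12.6, -0.9, 11.7]
width: 0.0385
time: 19.85
tool_pos: [0.5298, 0.041, 0.1779]
orientation: [179.7, 0.2, -55.7]
wrist_force: [-16.3, -3.4, 15.6]
width: 0.0383
```

```bash
python3 -m crank '[{"translation":[0,0.0004,-0.0008],"spin":0},{"translation":[0,0,0],"spin":0},{"translation":[0,0,0],"spin":0},{"translation":[0,0,0],"spin":0}]'
python3 - <<'E'
from h import *
a=shot('wrist','w6');b=shot('scene','s6');shot('side','d6')
s=env.sense();print(s['tool_pos'],s['wrist_force'])
c=cv2.resize(cv2.imread('pics/s6.png')[160:240,300:400],None,fx=4,fy=4,interpolation=cv2.INTER_CUBIC)
d=cv2.resize(cv2.imread('pics/d6.png')[160:240,250:350],None,fx=4,fy=4,interpolation=cv2.INTER_CUBIC)
w=cv2.imread('pics/w6.png')[0:200,170:570]
w=np.hstack([w,np.zeros((200,400,3),'uint8')])
cv2.imwrite('pics/c6.png',np.vstack([np.hstack([c,d]),w]))
E
```

```text
time: 20.25
tool_pos: [0.5297, 0.041, 0.1779]
orientation: [179.7, 0.2, -55.7]
wrist_force: [-11.2, -1.8, 6.2]
width: 0.0388
[0.52966062 0.04102788 0.17789871] [-12.07570175  -1.6045101    6.23030062]
```

View pics/c6.png

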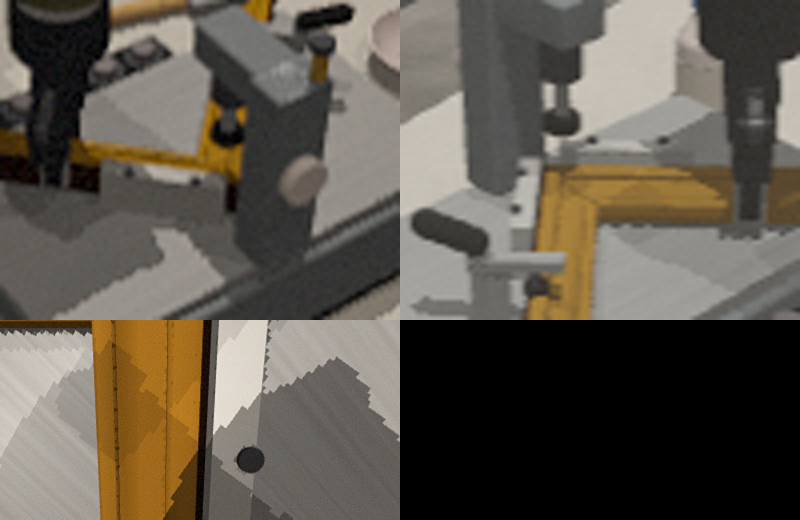

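The side view shows both mouldings meeting in a square corner, with the inner corner at about (300,216). The wrist view shows the rail's dark outer edge on the fence. I'll let it settle, log the force, and zoom in on the mitre.

```bash
for i in 1 2; do python3 -m crank '[{"translation":[0,0,0],"spin":0},{"translation":[0,0,0],"spin":0},{"translation":[0,0,0],"spin":0},{"translation":[0,0,0],"spin":0}]'; done
python3 - <<'E'
from h import *
p=np.load('pics/w6.npy');g=cv2.GaussianBlur(cv2.imread('pics/w6.png',0),(3,3),0).astype(int)
for r in(10,40,70,100): print(r,g[r,364:400:2])
ims=[]
for k in range(4): ims.append(grab_frame('side').astype(float)); f=env.sense()['wrist_force']; print(f)
im=np.mean(ims,0).astype('uint8')[185:225,270:330,::-1]
cv2.imwrite('pics/d7.png',cv2.resize(im,None,fx=12,fy=12,interpolation=cv2.INTER_CUBIC))
E
```

```text
time: 20.8
tool_pos: [0.5297, 0.0411, 0.1779]
orientation: [179.7, 0.2, -55.7]
wrist_force: [-11.7, -1.4, 5.7]
width: 0.0386
time: 21.2
tool_pos: [0.5297, 0.0411, 0.1779]
orientation: [179.7, 0.2, -55.7]
wrist_force: [-11.0, -1.7, 6.5]
width: 0.0389
10 [116 112 111 108  81  18  15  15  28  80  88  88 142 199 196 197 197 196]
40 [115 113 112  99  32  15  15  18  74  90  87 131 222 220 220 219 218 218]
70 [125 123 123  62  14  16  14  55  90  89 104 213 221 220 220 220 220 219]
100 [126 122 105  20  15  12  33  91  89  95 198 222 220 220 220 220 219 220]
[-11.82151319  -1.76982373   6.58382428]
[-11.67430511  -1.52524746   5.85790643]
[-11.28154488  -2.12672126   5.86148415]
[-11.95207772  -0.6108294    6.828043  ]
```

View pics/d7.png

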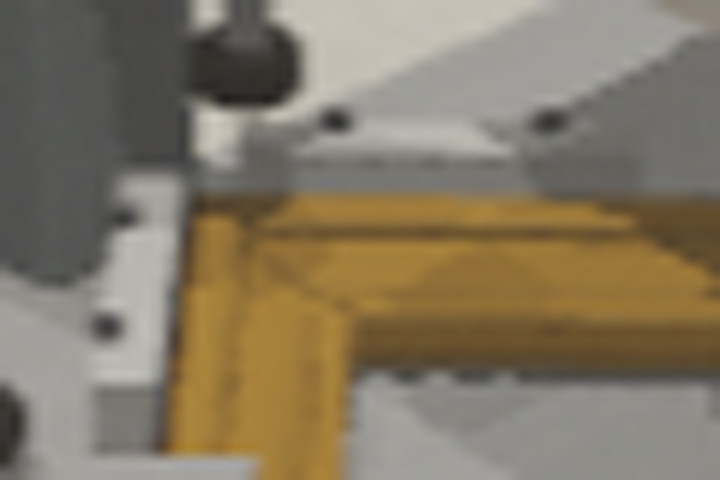

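```bash
python3 -c "
from h import *
s=env.sense();print(s['time'],s['wrist_force'],s['width']);print(env.job_done())"
```

```text
21.4 [-11.95207772  -0.6108294    6.828043  ] 0.038885359739470306
the job is handed in; nothing more can be done
None
```

I set the machine and seated the moulding, and handed the job in at 21.4 s with the robot still holding it. `job_done` gives no verdict, so nothing beyond my own checks confirms it passed.

- **Keys:** I pressed the first, third and fourth keys in that order, each down to its stop. I never went down on the second. The first press peaked at about 63 N at the wrist, against the 120 N limit; the other two were about 18–19 N. My last pictures of the keys, taken before seating, showed them up.
- **Seating:** I gripped the moulding at 60 N, lowered it onto the bed, slid it against the right fence and then into the corner until the mitre stopped it.
- **Fit:** The last pictures show the mitre closed and the outer edge on the fence, with an estimated gap of about 0.4 mm. Pictured on the way in, the moulding was within about 0.1° of parallel to the fence. The tool stopped within 1 mm of the position I had worked out for the seat.
- **Hold at hand-in:** The push was steady at about 10 N along the moulding, with about 5–6 N towards the fence and 6 N down.
- **Not measured:** The contact force on the mitre itself was not measured; I estimate about 11 N from the wrist force. The downward force was about 6 N because the tool pressed the moulding lightly onto the bed.
- **Bystanders:** I never worked close to the bottle, dish, nail box or brush, and saw no sign of them moving. I did not measure their positions at the end.

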